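# Vent the air station and switch its press-and-turn selector to the yellow line

### The job

Vent the air station first: pull its blue plunger up to its stop, keep it there for about two seconds, and let it spring back. Then press the black selector knob down, turn it while it is down to the yellow coupling, and feel for the notch there so that the released knob pops fully up facing yellow; it must never latch at the red coupling. Leave the two valve bodies and the nut lying on the station's plate where they are.

Things in the scene. Friction and masses are not known exactly. Their poses are not given: they have to be found in the camera images.
- station: Air station fixed to the bench: steel base plate 340 x 400 x 12 mm (x -120 to +220, y -200 to +200) with an aluminium manifold 130 x 270 mm centred on the origin, top 62 mm above the bench. Origin on the bench under the manifold's centre; x points away from the robot at yaw 0, z up. Selector axis at x 0, y -60 mm; plunger at x 20, y 90; gauge (52 mm wide, 80 mm high) at x 100, y 30.
- selector_top (a point): Centre of the black selector knob's top, on its vertical axis, 135 mm above the bench when up; x points along the grip bar to the end with the white stripe (the pointer), z up. Bar 52 mm long, 14 wide (along y), 28 high, on a 60 mm round skirt (its upper face 28 mm below this point), over a bright sleeve and a grey housing of 72 mm diameter whose top is 87 mm above the bench.
- selector_press (a joint): How far the knob is pressed down (m): 0 up, 0.012 hard stop. A spring pushes it up, 5 N at 0 to 14 N at 0.012. Above 0.008 it turns freely. Between notches a hidden tooth slides under a cover: let go there, the knob stays put at 0.008. It rises only in a notch, by itself, and is then latched at 0.
- selector (a joint): Knob angle (rad), counter-clockwise seen from above positive; 0 = pointer along station +x. Starts latched within 0.05 of 0. Two more notches, one near each coupling (couplings at +2.2 and -2.2; either may be the yellow one), each up to 0.25 off the coupling's direction: this offset cannot be seen or read, only felt. Play in a notch about 0.06 either way. Turn ends at +-2.7.
- vent_top (a point): Centre of the top of the blue plunger cap: 26 mm diameter, 16 mm high, on a 12 mm steel stem, 15 mm of it bare between cap and gland (24 mm diameter). Home, this point is 113 mm above the bench. z up.
- vent (a joint): How far the plunger is pulled up (m): 0 home, 0.022 at its hard stop. A spring pulls it home: 3.5 N at 0, 11 N at 0.022.
- yellow_coupling: Yellow coupling, 26 mm diameter, 26 mm high, fixed on the manifold's top 75 mm from the selector's axis. Origin at the centre of its underside, 62 mm above the bench.
- red_coupling: Red coupling, same size and place on the other side. Origin at the centre of its underside.
- valve_a: Bystander: steel valve body, 20 mm diameter, 58 mm high, standing loose on the base plate behind the manifold. Origin at its underside.
- valve_b: Bystander: brass valve body, 20 mm diameter, 58 mm high, standing loose on the base plate behind the manifold. Origin at its underside.
- nut: Bystander: steel hexagon nut, 24 mm across flats, 14 mm high, lying loose on the base plate. Origin at its underside.

How it is judged:
On the way, in this order (a step that is already met when the one before it is completed fails the run):
1. the blue plunger is pulled up to its stop (more than 19 of its 22 mm) and kept there for a second (z of vent_top in the frame of station above 0.132 m), for 1 s.
2. the selector, still at its start direction, is pressed down more than 7.5 mm (z of selector_top in the frame of station below 0.1275 m and angle between the x axis of selector_top and the x axis of station, either way round below 0.5 rad), for 0.05 s.
3. the selector, still down, has been turned to within 30 degrees of the yellow coupling (z of selector_top in the frame of station below 0.13 m and x of yellow_coupling in the frame of selector_top above 0.065 m), for 0.05 s.
At the end, for the whole second after the job is handed in: the selector is latched fully up (within 2.5 mm of its top position) with its pointer towards the yellow coupling (within 30 degrees; only the notch lets it rise), and the blue plunger is home (within 3 mm) (z of selector_top in the frame of station above 0.1325 m and x of yellow_coupling in the frame of selector_top above 0.065 m and z of vent_top in the frame of station below 0.116 m); the robot touches nothing.
It fails at once if the selector is forced round without being pressed down (turned away from its start and from both couplings while less than 4 mm down) (z of selector_top in the frame of station above 0.131 m and angle between the x axis of selector_top and the x axis of station, either way round above 0.3 rad and x of each of yellow_coupling, red_coupling in the frame of selector_top below 0.05 m).
It fails at once if the selector latches at the red coupling (z of selector_top in the frame of station above 0.1325 m and x of red_coupling in the frame of selector_top above 0.065 m).
It fails at once if a valve body or the nut is moved more than 25 mm (distance of any of valve_a, valve_b, nut from where it was at the start of the episode above 0.025 m).
It also fails if it takes over 72 s, if anything falls off the work surface, if the arm or the gripper's body presses on something with over 40 N, if the wrist force passes 120 N, or if a joint passes its speed limit or range.

### The arm

A 6-joint arm with a two-finger parallel gripper is mounted at the origin on the work surface. World frame = base frame: x ahead of the robot, y to its left, z up, the work surface at z = 0. Lengths are in m, angles in rad, forces in N, time in s.
With the tool pointing down it reaches from about 0.375 to 0.9 m from the base axis. Payload 3.1 kg.
Tool frame: the origin (TCP) lies where the fingers leave the gripper's body, on its centre line; the fingertips stand manip.tip_reach ahead of it and the grasp point (between the pads) lies 54 mm ahead of it (manip.tip_reach is the distance from the TCP to the fingertips, in m); z points along the fingers, y is the direction in which the jaws open and shut (so a half turn about z gives the same grasp; the last joint's range is limited). The gripper opens to 85 mm and grips with 20 to 120 N. Pads are 22 mm wide; open, the fingers measure 114 mm over their backs; the gripper's body (76 mm by 85 mm) begins 54 mm behind the grasp point. The pads swing forward as they close: fully open they stand 13 mm farther back than shut.
Start: joints at [1.016, 0.527, 1.433, -0, 1.181, -0.178], TCP at [0.229, 0.581, 0.304] pointing down, gripper open.
Joint ranges: [-3.08, 3.08], [-0.75, 2.2], [0.22, 2.44], [-1.43, 4.57], [0, 2.65], [-2.85, 2.85]. Speed limits (rad/s): [2.79, 2.79, 3.14, 3.14, 3.14, 3.14].

### API

Orientations are given as a unit quaternion [x, y, z, w].
In Python, from station import manip, cams, order gives the robot as it stands. The module is installed in compiled form; this text tells all that it offers.
- The arm moves only by the tool drive_tool, never from a script. Its arguments are lists of equal length, an entry for each row: "linear": the shift along the tool's x, y, z in mm, a list of three; "rot": the turn, a rotation vector about the tool's x, y, z in degrees, a list of three; "hand": the finger opening in mm, from 0 to 85.4. A call has 1 to 20 rows; each row shifts and turns the pose as measured when the row begins, along the tool's axes as they then stand; what a row does not reach is not made up. A row lasts 1/12 s, in which the tool goes at most 41.7 mm and 7.16 degrees, less where a joint would pass 70% of its speed; a pose out of reach is approached as far as the arm can. A call with a gripper value outside its range is refused whole. The fingers move at their own pace and stop on an object; "force" is the grip in N (left out, the last holds). Time passes only in rows, so rows that do not move let the fingers close. It gives the time, the measured TCP pose, the force and the opening at its end, in the units of the state.
- manip.sense(): the state, without advancing time (a new reading comes with each control period).
- cams.snapshot(name): name is "side" or "top"; returns the picture (420x560x3 uint8, red, green, blue); there is no depth.
- cams.camera_model(name): a dict with "vfov" (degrees; the focal length in pixels is half the picture's height over the tangent of half this angle, whatever the lens; pixels are square), "cx", "cy" (the principal point, pixels), "rvec" (rotation vector, rad) and "tvec" (3), from world to camera coordinates, as OpenCV has them. Camera axes: x right, y down, z forward; pixel columns grow to the right and rows downward; lengths in m; the calibration is good to about 2 mm. A picture is of the moment at which its call begins. camera_model takes no time and is no camera call.
- order.sign_off(): hands the job in, once; it reports no verdict.
Trained networks look in the newest picture that a camera, given by its name, has taken for a name from the list of things; names that differ only in an ending like _2 or _b are one class to them, and where a whole thing is asked for, a point or a joint stands for the part that bears it (a point fixed in the world has none). Each returns a list of dicts, best first, with "score" (0 to 1); they miss things now and then, are a little off and sometimes report something else, mostly with a low value. They report only what shows in the picture. A call takes as long as a camera call.
- cams.regions_of(label, camera): "pixels" (420x560 bool, what is visible of it) and "rect" ([left, top, right, bottom] in pixels, round what is visible of it).
- cams.spot_point(label, camera): "at" ([column, row] in pixels: a listed point, or the origin of a listed thing).
The state is a dict: "t": time; "q": joint angles; "qd": joint speeds; "tau": joint torques, N m; "tcp_pos": TCP position; "tool_rot": TCP orientation; "force": force on the tool from outside, world axes, zero at the start; "ft_torque": the same for the moment, N m; "finger_gap": opening from 0.0 (shut) to 1.0 (fully open).
Only numpy, scipy, OpenCV 4.12 (cv2) and the standard library are available. Lean on these libraries where they do the work, as an engineer would, in place of code of your own. Each camera call takes 0.05 s, during which the arm holds its last target. There are 200 camera calls.

## Working session

There is one attempt and no reset: what is moved stays moved. The work goes in short steps, Python scripts to look and compute and a tool call to move; the robot and the scene stay as the last step left them, time stands still between calls to the robot, and variables do not carry over. Pictures are saved under pics/ and viewed, about 8 in all and at most 12, crops included, and the job is handed in when it is done.

Besides the shell and the picture viewer there is one more tool, called after "Call:" by a JSON object that holds its "fn" and its "kwargs", one argument or row to a line. drive_tool: Moves the arm, as the interface text tells. Its arguments: {"type":"object","properties":{"linear":{"type":"array","items":{"type":"array","items":{"type":"number"}}},"rot":{"type":"array","items":{"type":"array","items":{"type":"number"}}},"hand":{"type":"array","items":{"type":"number"}},"force":{"type":"number"}},"required":["linear","rot","hand"]}

```bash
mkdir -p pics; cat > h.py <<'E'
import numpy as np, cv2
from scipy.spatial.transform import Rotation as R
from scipy.optimize import least_squares
from station import manip, cams, order
def cam(n):
    m=cams.camera_model(n); f=210/np.tan(np.radians(m['vfov'])/2)
    return np.array([[f,0,m['cx']],[0,f,m['cy']],[0,0,1.]]),np.array(m['rvec'],float),np.array(m['tvec'],float)
def proj(n,P):
    K,r,t=cam(n); return cv2.projectPoints(np.atleast_2d(np.array(P,float)),r,t,K,None)[0][:,0]
def atz(n,uv,z):
    K,r,t=cam(n); Rm=R.from_rotvec(r).as_matrix(); d=Rm.T@np.linalg.inv(K)@[uv[0],uv[1],1]; c=-Rm.T@t
    return c+d*(z-c[2])/d[2]
def save(n,name,crop=None,s=1):
    im=cams.snapshot(n)[:,:,::-1]
    if crop: im=im[crop[1]:crop[3],crop[0]:crop[2]]
    cv2.imwrite('pics/'+name,cv2.resize(im,None,fx=s,fy=s,interpolation=cv2.INTER_CUBIC))
E
python3 - <<'E'
from h import *
print(manip.tip_reach, manip.sense())
a=cams.snapshot('side');b=cams.snapshot('top')
cv2.imwrite('pics/a.png',np.vstack([a,b])[:,:,::-1])
import pprint
for c in('side','top'):
    print(c,cams.camera_model(c))
    for l in('station','selector_top','vent_top','yellow_coupling','red_coupling','valve_a','valve_b','nut'):
        print(l,[(np.round(o['at'],1),round(o['score'],2)) for o in cams.spot_point(l,c)][:3])
E
python3 -c "
import cv2;i=cv2.imread('pics/a.png');cv2.imwrite('pics/a1.png',cv2.resize(i[:420],(800,600)));cv2.imwrite('pics/a2.png',cv2.resize(i[420:],(800,600)))"
```

```text
0.0726 {'t': 0.0, 'q': array([ 1.01648074e+00,  5.28481411e-01,  1.43390557e+00,  1.72039557e-05,
        1.18138215e+00, -1.78523647e-01]), 'qd': array([-0.0015443 , -0.00119826, -0.00107242, -0.00133444, -0.00059816,
        0.00112552]), 'tau': array([-2.85989254e-04, -4.42364573e+01, -1.78021163e+01, -1.97249210e-04,
        8.41929519e-03,  7.17763214e-06]), 'tcp_pos': array([0.22906574, 0.58091104, 0.30292304]), 'tool_rot': array([ 1.86795417e-01,  9.82398233e-01, -1.01314553e-03, -3.97314435e-04]), 'force': array([ 0.19620065,  0.57228292, -0.17003383]), 'ft_torque': array([-0.08073169, -0.05090524, -0.01327347]), 'finger_gap': 0.998430652723378}
side {'vfov': 50.969002440823886, 'cx': 286.79752371887935, 'cy': 207.37489045426412, 'rvec': array([ 2.12865708, -0.61673108,  0.32869509]), 'tvec': array([-0.50238738,  0.30206503,  0.44470767])}
station [(array([218.2, 287.6]), 0.65)]
selector_top [(array([228.6, 247.9]), 0.57), (array([353.9, 316.5]), 0.27)]
vent_top [(array([210.1, 196.4]), 0.83)]
yellow_coupling [(array([192.6, 263.7]), 0.77)]
red_coupling [(array([216.6, 326.7]), 0.79)]
valve_a [(array([325.2, 271.1]), 0.63), (array([352.4, 318. ]), 0.62)]
valve_b [(array([325.2, 271.1]), 0.63), (array([352.4, 318. ]), 0.62)]
nut [(array([280.8, 201.4]), 0.59)]
top {'vfov': 43.39764950019601, 'cx': 281.4976092861637, 'cy': 213.31091684032344, 'rvec': array([ 2.19730491, -2.17732776,  0.01815207]), 'tvec': array([0.04890735, 0.60268274, 0.90495187])}
station [(array([287.7, 271.3]), 0.86)]
selector_top [(array([332.5, 279.8]), 0.66)]
vent_top [(array([234.3, 255.5]), 0.62)]
yellow_coupling [(array([286.2, 298.5]), 0.75)]
red_coupling [(array([358.2, 308.6]), 0.47)]
valve_a [(array([329.7, 179.7]), 0.69), (array([385.1, 192.4]), 0.53)]
valve_b [(array([329.7, 179.7]), 0.69), (array([385.1, 192.4]), 0.53)]
nut [(array([218.5, 163.9]), 0.67)]
```

View pics/a1.png

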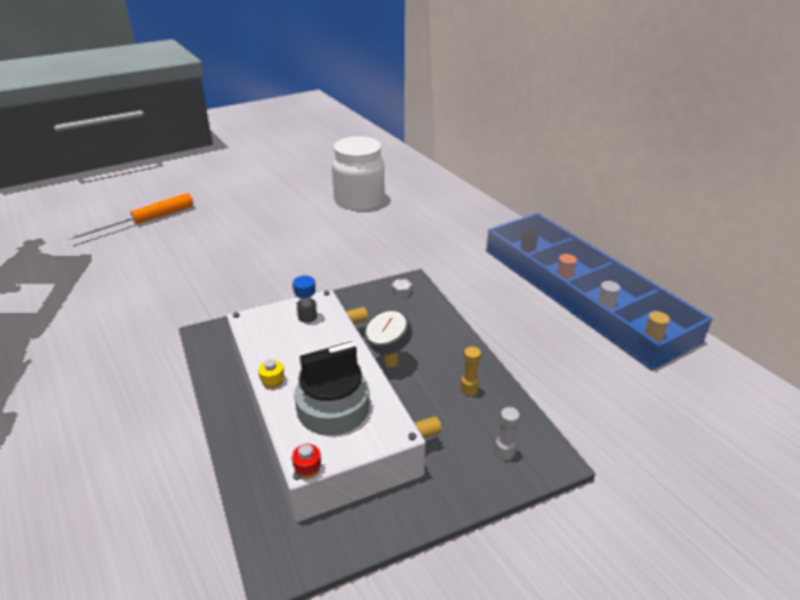

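View pics/a2.png

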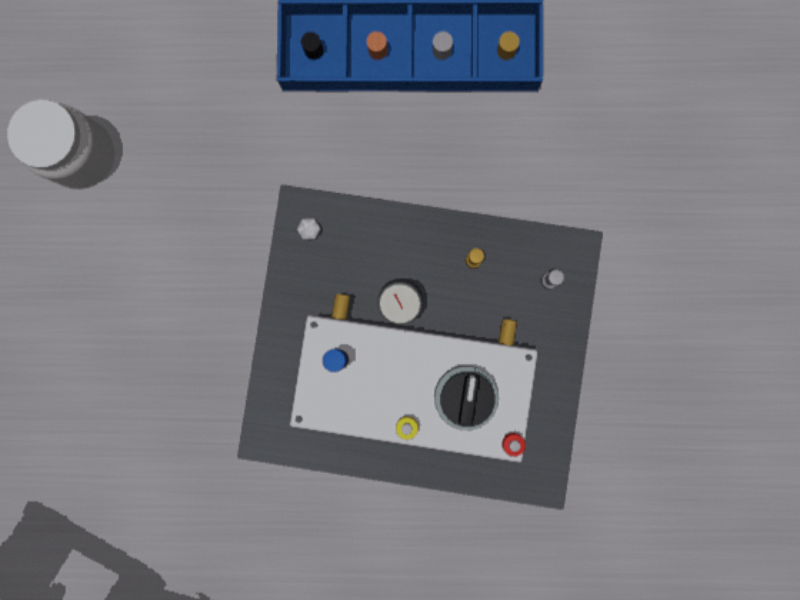

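Side view: the station with the blue plunger at (305,285), the black knob at (330,365), yellow at (270,372) and red at (306,460). Top view: the knob is at (467,398) with its stripe pointing away from the robot, and yellow at (407,428) is to the left, so yellow is at +2.2. Next I fit the station pose.

```bash
python3 - <<'E'
from h import *
s=lambda a:(75*np.cos(a)/1e3,-.06+75*np.sin(a)/1e3,.062)
pts={'station':(0,0,0),'sel':(0,-.06,.135),'vent':(.02,.09,.113),'y':s(2.2),'r':s(-2.2)}
ob={'top':{'station':(287.7,271.3),'sel':(332.5,279.8),'vent':(234.3,255.5),'y':(286.2,298.5),'r':(358.2,308.6)},
'side':{'station':(218.2,287.6),'sel':(228.6,247.9),'vent':(210.1,196.4),'y':(192.6,263.7),'r':(216.6,326.7)}}
# plate corners from the top picture (full-res px = view*0.7)
cor={(.22,.2,.012):(281,185),(.22,-.2,.012):(602,232),(-.12,.2,.012):(238,458),(-.12,-.2,.012):(564,509)}
def W(p,P): c,n=np.cos(p[2]),np.sin(p[2]); P=np.atleast_2d(P); return np.c_[P[:,0]*c-P[:,1]*n+p[0],P[:,0]*n+P[:,1]*c+p[1],P[:,2]]
def res(p):
    o=[(proj(c,W(p,[pts[k] for k in ob[c]]))-np.array(list(ob[c].values()))) for c in ob]
    o.append(proj('top',W(p,list(cor)))-np.array(list(cor.values()))*.7)
    return np.vstack(o).ravel()
f=least_squares(res,[.55,0,0],loss='soft_l1');p=f.x
print(p,np.degrees(p[2]));print(np.round(res(p).reshape(-1,2),1))
for k in pts: print(k,W(p,pts[k])[0].round(4))
print('gauge',W(p,(.1,.03,.08))[0])
# individual estimates: ray midpoint
for k in('vent','sel'):
    for c in ob: print(k,c,atz(c,ob[c][k],pts[k][2]).round(4))
st=manip.sense();Rm=R.from_quat(st['tool_rot']).as_matrix();print(Rm.round(3))
E
```

```text
[ 0.50353224  0.0393068  -0.13690184] -7.84389773993796
[[ 2.  -1.5]
 [-4.   1.8]
 [-0.9 -2.4]
 [-1.1  0.5]
 [ 0.5  1.5]
 [ 5.5  0.4]
 [ 1.9 -2.2]
 [ 2.6 -0.1]
 [-1.2  3.2]
 [-0.1  1.5]
 [-1.2  0. ]
 [ 0.5 -0.7]
 [-0.9  1.2]
 [ 0.2  0.8]]
station [0.5035 0.0393 0.    ]
sel [ 0.4953 -0.0201  0.135 ]
vent [0.5356 0.1257 0.113 ]
y [0.4599 0.046  0.062 ]
r [ 0.4433 -0.0742  0.062 ]
gauge [0.60669084 0.05537864 0.08      ]
vent top [0.5319 0.1243 0.113 ]
vent side [0.5321 0.1277 0.113 ]
sel top [ 0.4981 -0.0261  0.135 ]
sel side [ 0.4914 -0.0226  0.135 ]
[[-0.93   0.367  0.   ]
 [ 0.367  0.93  -0.   ]
 [-0.     0.    -1.   ]]
```

```bash
python3 - <<'E'
from h import *
a=cv2.imread('pics/a.png');S,T=a[:420],a[420:]
def W(p,P): c,n=np.cos(p[2]),np.sin(p[2]); P=np.atleast_2d(np.array(P,float)); return np.c_[P[:,0]*c-P[:,1]*n+p[0],P[:,0]*n+P[:,1]*c+p[1],P[:,2]]
cor={(.22,.2,.012):(281,185),(.22,-.2,.012):(602,232),(-.12,.2,.012):(238,458),(-.12,-.2,.012):(564,509),
(.065,.135,.062):(308,317),(.065,-.135,.062):(537,350),(-.065,-.135,.062):(522,460),(-.065,.135,.062):(291,426)}
cs={(-.065,.135,.062):(228,317),(.065,.135,.062):(332,290),(-.065,-.135,.062):(293,490),(.065,-.135,.062):(424,446),(.22,.2,.012):(421,270),(.22,-.2,.012):(593,477),(-.12,.2,.012):(180,327)}
g=lambda p:np.vstack([proj('top',W(p,list(cor)))-np.array(list(cor.values()))*.7,proj('side',W(p,list(cs)))-np.array(list(cs.values()))*.7])
f=least_squares(lambda p:g(p).ravel(),[.5,.04,-.137],loss='soft_l1');p=f.x;print(p,g(p).round(1).tolist())
for k,P in dict(sel=(0,-.06,.135),vent=(.02,.09,.113)).items(): print(k,W(p,P)[0].round(4))
def cen(im,lo,hi,box):
    m=cv2.inRange(cv2.cvtColor(im,cv2.COLOR_BGR2HSV),lo,hi);q=np.zeros_like(m);x0,y0,x1,y1=box;q[y0:y1,x0:x1]=m[y0:y1,x0:x1]
    y,x=np.nonzero(q);return x.mean(),y.mean(),len(x),x.min(),x.max(),y.min(),y.max()
for n,im,bx in(('top',T,(215,235,255,270)),('side',S,(195,185,230,215))):
    c=cen(im,(100,120,60),(130,255,255),bx);print(n,c, atz(n,c[:2],.105))
c=cen(T,(0,0,120),(180,60,255),(322,255,336,285));print('stripe',c)
print('exp stripe', proj('top',W(p,[(.026,-.06,.135),(0,-.06,.135),(-.026,-.06,.135)])).round(1).tolist())
b=T[245:305,290:365];cv2.imwrite('pics/b.png',cv2.resize(b,None,fx=8,fy=8,interpolation=cv2.INTER_CUBIC))
E
```

```text
[ 0.50360566  0.0381823  -0.14074393] [[0.0, -0.4], [1.6, -0.2], [-0.4, 0.6], [0.5, 1.2], [-0.5, -1.1], [1.7, 0.4], [0.8, 2.5], [-0.8, 0.8], [-0.9, -2.4], [0.6, -1.5], [-1.6, 0.2], [3.0, -2.8], [1.0, -1.7], [4.0, -2.4], [-1.0, 0.1]]
sel [ 0.4952 -0.0212  0.135 ]
vent [0.536  0.1245 0.113 ]
top (np.float64(233.725), np.float64(251.835), 200, np.int64(226), np.int64(242), np.int64(244), np.int64(259)) [0.53734513 0.12624463 0.105     ]
side (np.float64(212.453125), np.float64(199.984375), 192, np.int64(205), np.int64(219), np.int64(193), np.int64(208)) [0.53528554 0.1275377  0.105     ]
stripe (np.float64(328.89473684210526), np.float64(266.2526315789474), 95, np.int64(322), np.int64(335), np.int64(255), np.int64(280))
exp stripe [[331.7, 264.5], [329.2, 281.7], [326.7, 298.9]]
```

View pics/b.png

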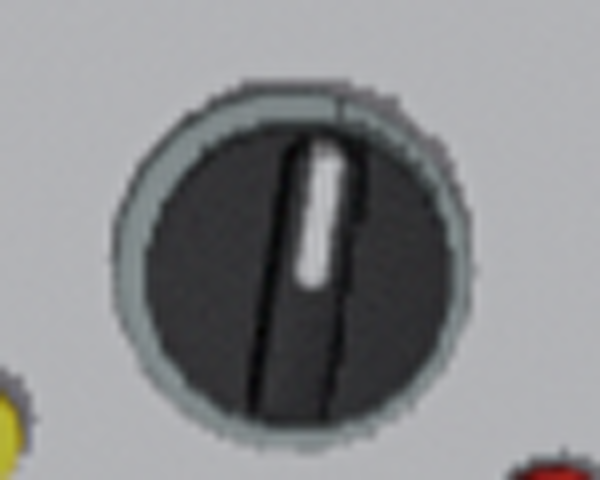

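Pose fit: the plunger is near (0.5365, 0.126), the selector near (0.497, -0.0205), and the station yaw is about -8°. The crop shows the bar and stripe aligned with station +x, with the bar's centre at about (328.4, 279.7) in the full picture. I'll move above the plunger and turn to jaw yaw -98°, which leaves wrist range for the +2.2 turn.

Call:
{"fn": "drive_tool", "kwargs": {
  "linear": [
    [-32.4, -22.1, 0],
    [-32.4, -22.1, 0],
    [-32.4, -22.1, 0],
    [-32.4, -22.1, 0],
    [-32.4, -22.1, 0],
    [-32.4, -22.1, 0],
    [-32.4, -22.1, 0],
    [-32.4, -22.1, 0],
    [-32.4, -22.1, 0],
    [-32.4, -22.1, 0],
    [-32.4, -22.1, 0],
    [-32.4, -22.1, 0],
    [-32.4, -22.1, 0],
    [-32.4, -22.1, 0],
    [0, 0, 0],
    [0, 0, 0],
    [0, 0, 0],
    [0, 0, 0],
    [0, 0, 0],
    [0, 0, 0]
  ],
  "rot": [
    [0, 0, 0],
    [0, 0, 0],
    [0, 0, 0],
    [0, 0, 0],
    [0, 0, 0],
    [0, 0, 0],
    [0, 0, 0],
    [0, 0, 0],
    [0, 0, 0],
    [0, 0, 0],
    [0, 0, 0],
    [0, 0, 0],
    [0, 0, 0],
    [0, 0, 0],
    [0, 0, 7],
    [0, 0, 7],
    [0, 0, 7],
    [0, 0, 7],
    [0, 0, 7],
    [0, 0, 7]
  ],
  "hand": [85, 85, 85, 85, 85, 85, 85, 85, 85, 85, 85, 85, 85, 85, 85, 85, 85, 85, 85, 85]
}}

```text
t: 2.57
tcp_pos: [0.5579, 0.1056, 0.3048]
tool_rot: [0.528, 0.849, 0.007, 0.005]
force: [-0.1, 0.6, 0.0]
finger_gap: 0.997
```

Call:
{"fn": "drive_tool", "kwargs": {
  "linear": [
    [0, 0, 0],
    [0, 0, 0],
    [0, 0, 0],
    [0, 0, 0],
    [0, 0, 0],
    [0, 0, 0],
    [0, 0, 0],
    [0, 0, 0],
    [0, 0, 0],
    [0, 0, 0],
    [0, 0, 0],
    [0, 0, 0],
    [0, 0, 0],
    [0, 0, 0],
    [0, 0, 0],
    [0, 0, 0],
    [0, 0, 0],
    [0, 0, 0]
  ],
  "rot": [
    [0, 0, 7],
    [0, 0, 7],
    [0, 0, 7],
    [0, 0, 7],
    [0, 0, 7],
    [0, 0, 7],
    [0, 0, 7],
    [0, 0, 7],
    [0, 0, 7],
    [0, 0, 7],
    [0, 0, 7],
    [0, 0, 7],
    [0, 0, 7],
    [0, 0, 7],
    [0, 0, 7],
    [0, 0, 7],
    [0, 0, 7],
    [0, 0, 0]
  ],
  "hand": [85, 85, 85, 85, 85, 85, 85, 85, 85, 85, 85, 85, 85, 85, 85, 85, 85, 85]
}}

```text
t: 4.07
tcp_pos: [0.5586, 0.1051, 0.3064]
tool_rot: [0.999, -0.049, 0.009, -0.004]
force: [0.0, -0.1, 0.1]
finger_gap: 0.997
```

```bash
cat >> h.py <<'E'
def rel(target,yaw):
    s=manip.sense();Rm=R.from_quat(s['tool_rot']).as_matrix();y=np.degrees(np.arctan2(Rm[1,1],Rm[0,1]))
    # rotation needed to tool-down with jaw-yaw
    a=np.radians(yaw);Y=np.array([np.cos(a),np.sin(a),0]);Z=np.array([0,0,-1.]);Rt=np.c_[np.cross(Y,Z),Y,Z]
    print('t',round(s['t'],2),'tcp',s['tcp_pos'].round(4),'yaw',y.round(2),'F',s['force'].round(1),'M',s['ft_torque'].round(2),'gap',round(85.4*s['finger_gap'],1))
    print('lin mm',(Rm.T@(np.array(target)-s['tcp_pos'])*1e3).round(1),'rot deg',np.degrees(R.from_matrix(Rm.T@Rt).as_rotvec()).round(2),'q6',s['q'][5].round(2))
E
python3 -c "
from h import *
rel([.5365,.126,.22],-98)"
```

```text
t 4.07 tcp [0.5586 0.1051 0.3064] yaw -95.65 F [ 0.  -0.1  0.1] M [-0.02  0.04 -0.  ] gap 85.2
lin mm [-25.5 -17.9  86.1] rot deg [-0.5  -1.    2.35] q6 1.65
```

Call:
{"fn": "drive_tool", "kwargs": {
  "linear": [
    [-12, -9, 20],
    [-12, -8, 20],
    [0, 0, 20],
    [0, 0, 20],
    [0, 0, 0],
    [0, 0, 0]
  ],
  "rot": [
    [-0.5, -1, 2.3],
    [0, 0, 0],
    [0, 0, 0],
    [0, 0, 0],
    [0, 0, 0],
    [0, 0, 0]
  ],
  "hand": [60, 60, 60, 60, 60, 60]
}}

```text
t: 4.57
tcp_pos: [0.539, 0.1255, 0.2263]
tool_rot: [0.998, -0.062, 0.004, 0.0]
force: [0.8, 0.3, -0.1]
finger_gap: 0.702
```

```bash
python3 -c "
from h import *
rel([.5365,.126,.160],-98)
save('side','c.png',(130,110,350,275),3.6)"
```

```text
t 4.57 tcp [0.539  0.1255 0.2263] yaw -97.05 F [ 0.8  0.3 -0.1] M [-0.01  0.01  0.02] gap 60.0
lin mm [-3.1 -0.1 66.3] rot deg [-0.03 -0.43  0.95] q6 1.72
```

View pics/c.png

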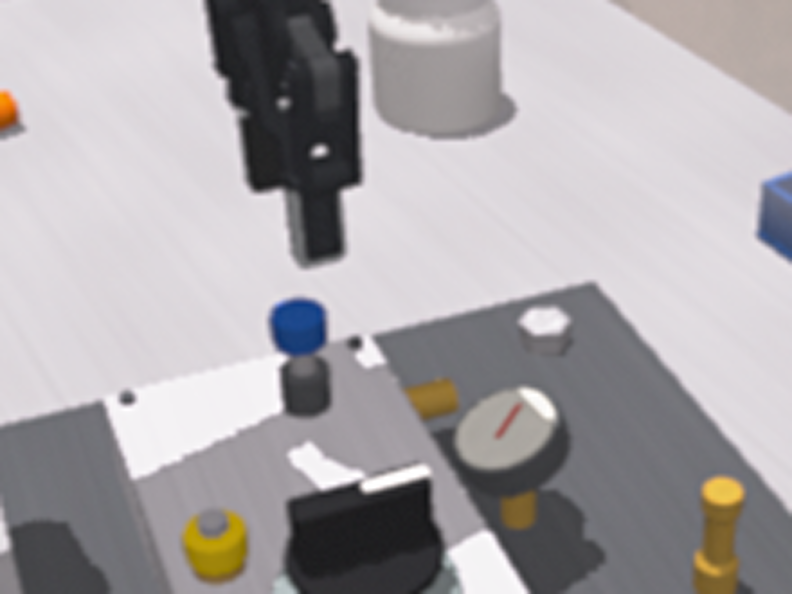

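The finger at (320,225) stands above the blue cap at (298,325), and nothing is in the way. Descending and closing.

Call:
{"fn": "drive_tool", "kwargs": {
  "linear": [
    [-3, 0, 15],
    [0, 0, 15],
    [0, 0, 15],
    [0, 0, 15],
    [0, 0, 4],
    [0, 0, 0],
    [0, 0, 0]
  ],
  "rot": [
    [0, -0.4, 0.9],
    [0, 0, 0],
    [0, 0, 0],
    [0, 0, 0],
    [0, 0, 0],
    [0, 0, 0],
    [0, 0, 0]
  ],
  "hand": [60, 60, 60, 60, 60, 60, 60],
  "force": 60
}}

```text
t: 5.2
tcp_pos: [0.544, 0.1254, 0.1701]
tool_rot: [0.998, -0.067, 0.01, -0.001]
force: [-0.4, -0.1, -0.6]
finger_gap: 0.701
```

Call:
{"fn": "drive_tool", "kwargs": {
  "linear": [
    [0, 0, 0],
    [0, 0, 0],
    [0, 0, 0],
    [0, 0, 0],
    [0, 0, 0],
    [0, 0, 0],
    [0, 0, 0],
    [0, 0, 0]
  ],
  "rot": [
    [0, 0, 0],
    [0, 0, 0],
    [0, 0, 0],
    [0, 0, 0],
    [0, 0, 0],
    [0, 0, 0],
    [0, 0, 0],
    [0, 0, 0]
  ],
  "hand": [40, 30, 25, 20, 15, 15, 15, 15],
  "force": 60
}}

```text
t: 5.87
tcp_pos: [0.5459, 0.1257, 0.1737]
tool_rot: [0.998, -0.066, 0.014, -0.002]
force: [-0.1, 0.8, -1.1]
finger_gap: 0.258
```

```bash
python3 -c "
from h import *
rel([.5365,.126,.160],-98)"
```

```text
t 5.87 tcp [0.5459 0.1257 0.1737] yaw -97.62 F [-0.1  0.8 -1.1] M [-0.03 -0.06  0.  ] gap 22.0
lin mm [-9.7  1.1 13.4] rot deg [-0.3  -1.56  0.38] q6 1.73
```

The gap of 22 mm is too small, and the TCP drifted +9 mm in x and up. I'll open, correct and watch the drift.

Call:
{"fn": "drive_tool", "kwargs": {
  "linear": [
    [0, 0, 0],
    [0, 0, 0],
    [-5, 0.5, 0],
    [-5, 0.5, 0]
  ],
  "rot": [
    [0, 0, 0],
    [0, 0, 0],
    [0, -0.8, 0.2],
    [0, -0.8, 0.2]
  ],
  "hand": [45, 45, 45, 45]
}}

```text
t: 6.2
tcp_pos: [0.5361, 0.1259, 0.1742]
tool_rot: [0.998, -0.07, -0.0, -0.003]
force: [-0.4, 0.5, -0.2]
finger_gap: 0.529
```

```bash
python3 -c "
from h import *
rel([.5365,.126,.160],-98)
save('side','d.png',(150,130,290,235),5.6)
rel([.5365,.126,.160],-98)"
```

```text
t 6.2 tcp [0.5361 0.1259 0.1742] yaw -98.04 F [-0.4  0.5 -0.2] M [ 0.05 -0.01  0.03] gap 45.2
lin mm [ 0.4 -0.1 14.2] rot deg [-0.3   0.05 -0.04] q6 1.73
t 6.25 tcp [0.5352 0.1259 0.174 ] yaw -98.05 F [-0.7 -0.1 -0.3] M [ 0.   -0.01  0.01] gap 44.9
lin mm [ 1.3 -0.2 14. ] rot deg [-0.28  0.16 -0.05] q6 1.73
```

View pics/d.png

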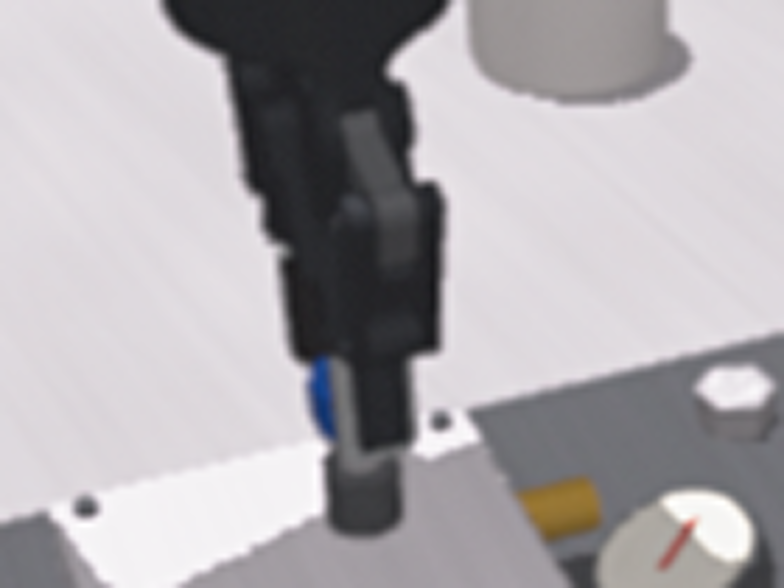

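The near finger at (380,400) is in front of the cap, which shows at its left edge (320,395). The gland at (365,495) is below it. I'll go 13 mm lower and close.

Call:
{"fn": "drive_tool", "kwargs": {
  "linear": [
    [1, 0, 7],
    [0, 0, 7],
    [0, 0, 1],
    [0, 0, 0],
    [0, 0, 0],
    [0, 0, 0],
    [0, 0, 0],
    [0, 0, 0]
  ],
  "rot": [
    [0, 0, 0],
    [0, 0, 0],
    [0, 0, 0],
    [0, 0, 0],
    [0, 0, 0],
    [0, 0, 0],
    [0, 0, 0],
    [0, 0, 0]
  ],
  "hand": [45, 45, 30, 20, 15, 15, 15, 15],
  "force": 60
}}

```text
t: 6.92
tcp_pos: [0.5362, 0.127, 0.1587]
tool_rot: [0.997, -0.071, -0.001, -0.004]
force: [-0.6, -0.1, 1.2]
finger_gap: 0.279
```

```bash
python3 -c "
from h import *
rel([.5365,.126,.160],-98)"
```

```text
t 6.92 tcp [0.5362 0.127  0.1587] yaw -98.1 F [-0.6 -0.1  1.2] M [-0.    0.07  0.01] gap 23.8
lin mm [ 0.4  1.  -1.3] rot deg [-0.43  0.14 -0.1 ] q6 1.73
```

Call:
{"fn": "drive_tool", "kwargs": {
  "linear": [
    [0, 0, -3],
    [0, 0, -3],
    [0, 0, -3],
    [0, 0, -3],
    [0, 0, -3],
    [0, 0, -3],
    [0, 0, -2]
  ],
  "rot": [
    [0, 0, 0],
    [0, 0, 0],
    [0, 0, 0],
    [0, 0, 0],
    [0, 0, 0],
    [0, 0, 0],
    [0, 0, 0]
  ],
  "hand": [15, 15, 15, 15, 15, 15, 15]
}}

```text
t: 7.5
tcp_pos: [0.5363, 0.127, 0.176]
tool_rot: [0.997, -0.071, -0.002, -0.004]
force: [2.6, 0.0, -9.9]
finger_gap: 0.281
```

```bash
python3 -c "
from h import *
rel([.5365,.126,.1807],-98)"
```

```text
t 7.5 tcp [0.5363 0.127  0.176 ] yaw -98.14 F [ 2.6  0.  -9.9] M [ 0.05 -0.41  0.02] gap 24.0
lin mm [ 0.4  0.9 -4.8] rot deg [-0.45  0.28 -0.14] q6 1.73
```

Spring force is building as expected (9.9 N at about 17 mm), so I continue to the stop.

Call:
{"fn": "drive_tool", "kwargs": {
  "linear": [
    [0, 0, -2],
    [0, 0, -2],
    [0, 0, -2],
    [0, 0, -2],
    [0, 0, -1]
  ],
  "rot": [
    [0, 0, 0],
    [0, 0, 0],
    [0, 0, 0],
    [0, 0, 0],
    [0, 0, 0]
  ],
  "hand": [15, 15, 15, 15, 15]
}}

```text
t: 7.92
tcp_pos: [0.5363, 0.1269, 0.1808]
tool_rot: [0.997, -0.071, -0.003, -0.004]
force: [3.7, 0.8, -11.0]
finger_gap: 0.281
```

```bash
python3 -c "
from h import *
rel([.5365,.126,.1807],-98)"
```

```text
t 7.92 tcp [0.5363 0.1269 0.1808] yaw -98.18 F [  3.7   0.8 -11. ] M [ 0.06 -0.61  0.07] gap 24.0
lin mm [0.3 0.9 0.1] rot deg [-0.47  0.34 -0.18] q6 1.73
```

Call:
{"fn": "drive_tool", "kwargs": {
  "linear": [
    [0, 0, -1],
    [0, 0, -1],
    [0, 0, -1],
    [0, 0, -1],
    [0, 0, -1],
    [0, 0, -1]
  ],
  "rot": [
    [0, 0, 0],
    [0, 0, 0],
    [0, 0, 0],
    [0, 0, 0],
    [0, 0, 0],
    [0, 0, 0]
  ],
  "hand": [15, 15, 15, 15, 15, 15]
}}

```text
t: 8.42
tcp_pos: [0.5364, 0.1269, 0.1809]
tool_rot: [0.997, -0.072, -0.004, -0.004]
force: [5.6, 1.3, -21.0]
finger_gap: 0.278
```

```bash
python3 -c "
from h import *
rel([.5365,.126,.1807],-98)"
```

```text
t 8.42 tcp [0.5364 0.1269 0.1809] yaw -98.21 F [  5.6   1.3 -21. ] M [ 0.14 -0.9   0.09] gap 23.7
lin mm [0.2 0.9 0.2] rot deg [-0.47  0.5  -0.21] q6 1.73
```

It's at the hard stop: the force rises to 21 N with no further motion. Holding.

Call:
{"fn": "drive_tool", "kwargs": {
  "linear": [
    [0, 0, -0.4],
    [0, 0, -0.4],
    [0, 0, -0.4],
    [0, 0, -0.4],
    [0, 0, -0.4],
    [0, 0, -0.4],
    [0, 0, -0.4],
    [0, 0, -0.4],
    [0, 0, -0.4],
    [0, 0, -0.4],
    [0, 0, -0.4],
    [0, 0, -0.4],
    [0, 0, -0.4],
    [0, 0, -0.4],
    [0, 0, -0.4],
    [0, 0, -0.4],
    [0, 0, -0.4],
    [0, 0, -0.4],
    [0, 0, -0.4],
    [0, 0, -0.4]
  ],
  "rot": [
    [0, 0, 0],
    [0, 0, 0],
    [0, 0, 0],
    [0, 0, 0],
    [0, 0, 0],
    [0, 0, 0],
    [0, 0, 0],
    [0, 0, 0],
    [0, 0, 0],
    [0, 0, 0],
    [0, 0, 0],
    [0, 0, 0],
    [0, 0, 0],
    [0, 0, 0],
    [0, 0, 0],
    [0, 0, 0],
    [0, 0, 0],
    [0, 0, 0],
    [0, 0, 0],
    [0, 0, 0]
  ],
  "hand": [15, 15, 15, 15, 15, 15, 15, 15, 15, 15, 15, 15, 15, 15, 15, 15, 15, 15, 15, 15]
}}

```text
t: 10.08
tcp_pos: [0.5365, 0.1269, 0.1809]
tool_rot: [0.997, -0.072, -0.005, -0.005]
force: [4.9, 0.5, -20.0]
finger_gap: 0.277
```

```bash
python3 -c "
from h import *
rel([.5365,.126,.1807],-98)
b=cams.snapshot('side')
cv2.imwrite('pics/e_raw.png',b[:,:,::-1])
hs=cv2.cvtColor(b[140:230,170:260],cv2.COLOR_RGB2HSV);m=cv2.inRange(hs,(100,120,60),(130,255,255));y,x=np.nonzero(m);print(len(x),x.mean()+170,y.mean()+140,y.min()+140,y.max()+140)
print('exp home/up',proj('side',[(.5365,.126,.113),(.5365,.126,.135)]))"
```

```text
t 10.08 tcp [0.5365 0.1269 0.1809] yaw -98.21 F [  4.9   0.5 -20. ] M [ 0.12 -0.87  0.09] gap 23.7
lin mm [0.1 0.9 0.2] rot deg [-0.48  0.58 -0.21] q6 1.73
25 204.36 187.92000000000002 184 194
exp home/up [[213.11652631 196.1011002 ]
 [211.8787747  184.47687907]]
```

Held for over 2 s with the cap visibly raised (blue rows start at 184, expected 184.5). Releasing and lifting away.

Call:
{"fn": "drive_tool", "kwargs": {
  "linear": [
    [0, 0, 0],
    [0, 0, 0],
    [0, 0, 0],
    [0, 0, -10],
    [0, 0, -20],
    [0, 0, -20],
    [0, 0, -15],
    [0, 0, 0]
  ],
  "rot": [
    [0, 0, 0],
    [0, 0, 0],
    [0, 0, 0],
    [0, 0, 0],
    [0, 0, 0],
    [0, 0, 0],
    [0, 0, 0],
    [0, 0, 0]
  ],
  "hand": [60, 60, 60, 60, 60, 60, 60, 60]
}}

```text
t: 10.8
tcp_pos: [0.5353, 0.1258, 0.2593]
tool_rot: [0.997, -0.072, -0.004, -0.004]
force: [0.3, 0.6, 0.0]
finger_gap: 0.699
```

```bash
python3 -c "
from h import *
rel([.497,-.0205,.24],-98)
b=cams.snapshot('side')
hs=cv2.cvtColor(b[140:230,170:260],cv2.COLOR_RGB2HSV);m=cv2.inRange(hs,(100,120,60),(130,255,255));y,x=np.nonzero(m);print(len(x),x.mean()+170,y.mean()+140,y.min()+140,y.max()+140)"
```

```text
t 10.8 tcp [0.5353 0.1258 0.2593] yaw -98.22 F [0.3 0.6 0. ] M [0.01 0.03 0.01] gap 59.7
lin mm [-16.9 150.4  18.3] rot deg [-0.43  0.48 -0.22] q6 1.73
181 212.51933701657458 200.38121546961327 194 208
```

The plunger is back home (centroid 212.5, 200.4, against 212.5, 200.0 at the start). Moving to the selector.

Call:
{"fn": "drive_tool", "kwargs": {
  "linear": [
    [-4, 36, 0],
    [-4, 36, 0],
    [-4, 36, 0],
    [-4, 36, 8],
    [0, 0, 8],
    [0, 0, 0]
  ],
  "rot": [
    [-0.4, 0.5, -0.2],
    [0, 0, 0],
    [0, 0, 0],
    [0, 0, 0],
    [0, 0, 0],
    [0, 0, 0]
  ],
  "hand": [45, 45, 45, 45, 45, 45]
}}

```text
t: 11.35
tcp_pos: [0.4965, -0.018, 0.2423]
tool_rot: [0.998, -0.067, 0.001, -0.0]
force: [0.1, -0.8, 0.3]
finger_gap: 0.527
```

```bash
python3 -c "
from h import *
rel([.497,-.0205,.22],-98)
"
```

```text
t 11.35 tcp [ 0.4965 -0.018   0.2423] yaw -97.74 F [ 0.1 -0.8  0.3] M [ 0.03 -0.02  0.  ] gap 45.0
lin mm [ 0.7  2.4 22.3] rot deg [-0.04 -0.16  0.26] q6 1.44
```

Call:
{"fn": "drive_tool", "kwargs": {
  "linear": [
    [0.5, 2.4, 11],
    [0, 0, 11],
    [0, 0, 11],
    [0, 0, 11],
    [0, 0, 8],
    [0, 0, 0]
  ],
  "rot": [
    [0, 0, 0],
    [0, 0, 0],
    [0, 0, 0],
    [0, 0, 0],
    [0, 0, 0],
    [0, 0, 0]
  ],
  "hand": [45, 45, 45, 45, 45, 45]
}}

```text
t: 11.85
tcp_pos: [0.4963, -0.0167, 0.1876]
tool_rot: [0.998, -0.067, 0.0, -0.001]
force: [-1.2, 0.2, -0.2]
finger_gap: 0.531
```

```bash
python3 -c "
from h import *
rel([.497,-.0205,.1855],-98)
save('side','f.png',(150,150,330,285),4.4)
"
```

```text
t 11.85 tcp [ 0.4963 -0.0167  0.1876] yaw -97.65 F [-1.2  0.2 -0.2] M [-0.03 -0.01 -0.01] gap 45.3
lin mm [1.2 3.7 2.1] rot deg [-0.12  0.01  0.35] q6 1.44
```

View pics/f.png

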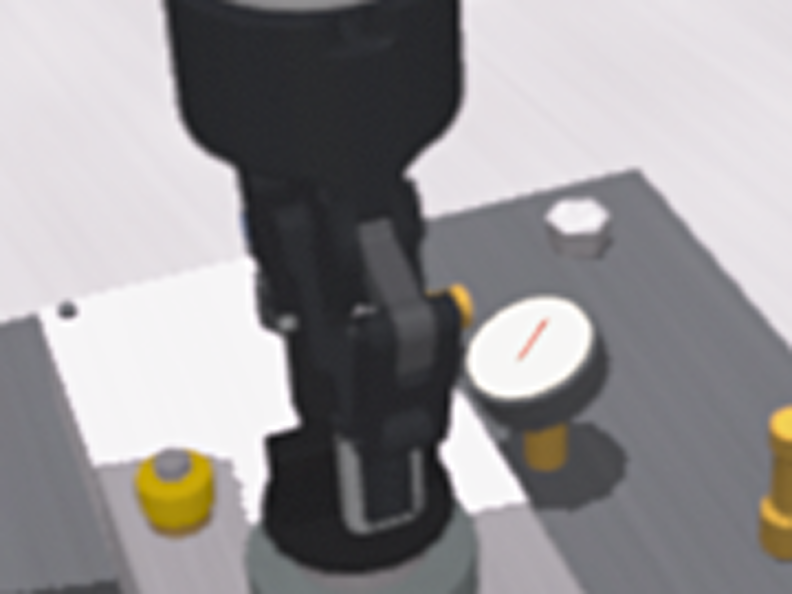

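The near finger at (385,490) stands in front of the bar, over the skirt, and is clear of the gauge. Correcting and closing.

Call:
{"fn": "drive_tool", "kwargs": {
  "linear": [
    [1, 3, 1.5],
    [0.3, 1, 0.5],
    [0, 0, 0],
    [0, 0, 0],
    [0, 0, 0],
    [0, 0, 0],
    [0, 0, 0]
  ],
  "rot": [
    [0, 0, 0.3],
    [0, 0, 0],
    [0, 0, 0],
    [0, 0, 0],
    [0, 0, 0],
    [0, 0, 0],
    [0, 0, 0]
  ],
  "hand": [40, 30, 20, 10, 5, 5, 5],
  "force": 50
}}

```text
t: 12.48
tcp_pos: [0.4983, -0.0192, 0.1875]
tool_rot: [0.998, -0.069, 0.002, -0.002]
force: [0.5, 1.3, -3.2]
finger_gap: 0.148
```

```bash
python3 -c "
from h import *
rel([.497,-.0205,.175],-98)
"
```

```text
t 12.48 tcp [ 0.4983 -0.0192  0.1875] yaw -97.94 F [ 0.5  1.3 -3.2] M [ 0.08  0.01 -0.06] gap 12.6
lin mm [-1.1  1.5 12.5] rot deg [-0.21 -0.19  0.06] q6 1.44
```

Call:
{"fn": "drive_tool", "kwargs": {
  "linear": [
    [0, 0, 2.5],
    [0, 0, 2.5],
    [0, 0, 2.5],
    [0, 0, 2.5],
    [0, 0, 2]
  ],
  "rot": [
    [0, 0, 0],
    [0, 0, 0],
    [0, 0, 0],
    [0, 0, 0],
    [0, 0, 0]
  ],
  "hand": [5, 5, 5, 5, 5]
}}

```text
t: 12.9
tcp_pos: [0.4982, -0.0192, 0.1789]
tool_rot: [0.998, -0.069, 0.003, -0.002]
force: [-2.6, 0.8, 9.5]
finger_gap: 0.149
```

```bash
python3 -c "
from h import *
rel([.497,-.0205,.177],-98)
"
```

```text
t 12.9 tcp [ 0.4982 -0.0192  0.1789] yaw -97.93 F [-2.6  0.8  9.5] M [0.12 0.49 0.04] gap 12.7
lin mm [-1.   1.5  1.9] rot deg [-0.19 -0.28  0.07] q6 1.44
```

Call:
{"fn": "drive_tool", "kwargs": {
  "linear": [
    [0, 0, 2],
    [0, 0, 2],
    [0, 0, 1.5]
  ],
  "rot": [
    [0, 0, 0],
    [0, 0, 0],
    [0, 0, 0]
  ],
  "hand": [5, 5, 5]
}}

```text
t: 13.15
tcp_pos: [0.4981, -0.0191, 0.1768]
tool_rot: [0.998, -0.069, 0.003, -0.001]
force: [-2.8, 2.0, 11.5]
finger_gap: 0.151
```

```bash
python3 -c "
from h import *
rel([.497,-.0205,.177],-98)
"
```

```text
t 13.15 tcp [ 0.4981 -0.0191  0.1768] yaw -97.92 F [-2.8  2.  11.5] M [ 0.1   0.58 -0.01] gap 12.9
lin mm [-0.9  1.5 -0.2] rot deg [-0.18 -0.36  0.08] q6 1.44
```

About 10.7 mm down. I turn ccw (negative about tool z) with a slight downward bias.

Call:
{"fn": "drive_tool", "kwargs": {
  "linear": [
    [0, 0, 0.8],
    [0, 0, 0.8],
    [0, 0, 0.8],
    [0, 0, 0.8],
    [0, 0, 0.8],
    [0, 0, 0.8]
  ],
  "rot": [
    [0, 0, -3],
    [0, 0, -4],
    [0, 0, -5],
    [0, 0, -5],
    [0, 0, -5],
    [0, 0, -5]
  ],
  "hand": [5, 5, 5, 5, 5, 5]
}}

```text
t: 13.65
tcp_pos: [0.4978, -0.0179, 0.1794]
tool_rot: [0.985, 0.175, 0.005, -0.001]
force: [-2.0, 1.7, 8.2]
finger_gap: 0.149
```

```bash
python3 -c "
from h import *
rel([.4982,-.0192,.177],22)
"
```

```text
t 13.65 tcp [ 0.4978 -0.0179  0.1794] yaw -69.82 F [-2.   1.7  8.2] M [ 0.14  0.42 -0.09] gap 12.7
lin mm [-0.1  1.3  2.4] rot deg [  0.48  -0.46 -91.82] q6 0.95
```

Call:
{"fn": "drive_tool", "kwargs": {
  "linear": [
    [0, 0.6, 2.5],
    [0, 0.6, 2],
    [0, 0, 1.5],
    [0, 0, 1.3],
    [0, 0, 1.3],
    [0, 0, 1.3],
    [0, 0, 1.3],
    [0, 0, 1.3]
  ],
  "rot": [
    [0.5, -0.5, -3],
    [0, 0, -5],
    [0, 0, -5],
    [0, 0, -5],
    [0, 0, -5],
    [0, 0, -5],
    [0, 0, -5],
    [0, 0, -5]
  ],
  "hand": [5, 5, 5, 5, 5, 5, 5, 5]
}}

```text
t: 14.32
tcp_pos: [0.4973, -0.017, 0.1771]
tool_rot: [0.866, 0.501, 0.004, -0.004]
force: [-3.9, 1.3, 11.7]
finger_gap: 0.151
```

```bash
python3 -c "
from h import *
rel([.4982,-.0192,.177],8)
"
```

```text
t 14.32 tcp [ 0.4973 -0.017   0.1771] yaw -29.92 F [-3.9  1.3 11.7] M [ 0.15  0.45 -0.06] gap 12.9
lin mm [-1.5  1.9  0. ] rot deg [ 3.000e-02 -6.200e-01 -3.792e+01] q6 0.25
```

Call:
{"fn": "drive_tool", "kwargs": {
  "linear": [
    [-0.3, 0.5, 1.2],
    [-0.3, 0.5, 1.2],
    [0, 0, 1.2],
    [0, 0, 1.2],
    [0, 0, 1.2],
    [0, 0, 1.2],
    [0, 0, 1.2]
  ],
  "rot": [
    [0, -0.5, -5],
    [0, 0, -5],
    [0, 0, -5],
    [0, 0, -5],
    [0, 0, -5],
    [0, 0, -5],
    [0, 0, -4]
  ],
  "hand": [5, 5, 5, 5, 5, 5, 5]
}}

```text
t: 14.9
tcp_pos: [0.4959, -0.016, 0.1776]
tool_rot: [0.671, 0.742, 0.002, -0.002]
force: [-3.1, 1.3, 10.8]
finger_gap: 0.153
```

```bash
python3 -c "
from h import *
rel([.4982,-.0192,.1795],8)
save('top','g.png',(250,220,390,325),5.6)
"
```

```text
t 14.9 tcp [ 0.4959 -0.016   0.1776] yaw 5.78 F [-3.1  1.3 10.8] M [ 0.13  0.41 -0.01] gap 13.1
lin mm [-3.4  1.9 -1.9] rot deg [ 0.02 -0.26 -2.22] q6 -0.37
```

View pics/g.png

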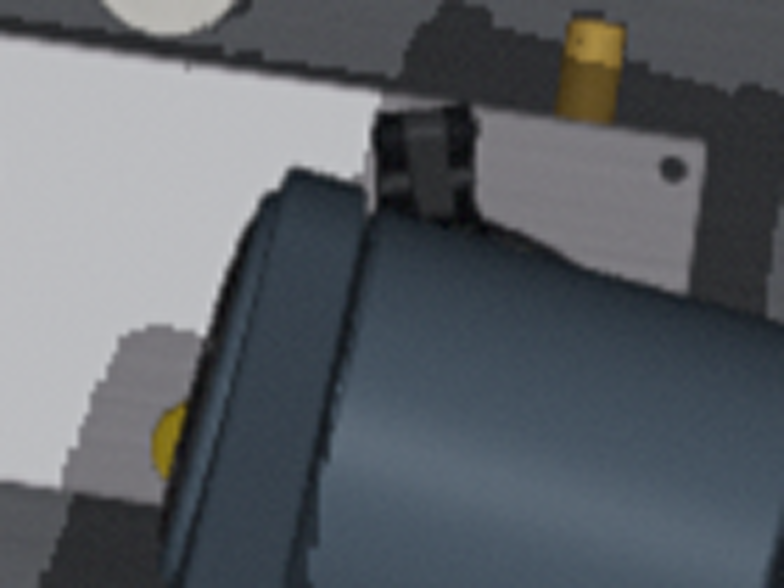

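The arm hides the knob; yellow shows at (170,440). The knob is turned about 104° and is still down. Now I ease up against the cover and feel for the notch in small steps.

Call:
{"fn": "drive_tool", "kwargs": {
  "linear": [
    [0, 0, -1],
    [0, 0, -1],
    [0, 0, -1],
    [0, 0, -1]
  ],
  "rot": [
    [0, 0, 0],
    [0, 0, 0],
    [0, 0, 0],
    [0, 0, 0]
  ],
  "hand": [5, 5, 5, 5]
}}

```text
t: 15.28
tcp_pos: [0.4956, -0.0158, 0.1807]
tool_rot: [0.67, 0.743, 0.002, -0.001]
force: [2.0, 0.5, -12.6]
finger_gap: 0.153
```

```bash
python3 -c "
from h import *
rel([.4982,-.0192,.1795],8)
"
```

```text
t 15.28 tcp [ 0.4956 -0.0158  0.1807] yaw 5.91 F [  2.    0.5 -12.6] M [-0.15 -0.62  0.  ] gap 13.1
lin mm [-3.7  2.2  1.2] rot deg [ 0.07 -0.28 -2.09] q6 -0.37
```

The cover blocks it (12.6 N pull, no rise). Sweeping.

Call:
{"fn": "drive_tool", "kwargs": {
  "linear": [
    [0, 0, 0.5],
    [0, 0, 0],
    [0, 0, 0],
    [0, 0, 0],
    [0, 0, 0]
  ],
  "rot": [
    [0, 0, -1.5],
    [0, 0, -1.5],
    [0, 0, -1.5],
    [0, 0, -1.5],
    [0, 0, -1.5]
  ],
  "hand": [5, 5, 5, 5, 5]
}}

```text
t: 15.7
tcp_pos: [0.4955, -0.016, 0.1801]
tool_rot: [0.619, 0.786, 0.002, -0.003]
force: [-1.6, 1.7, -3.1]
finger_gap: 0.149
```

```bash
python3 -c "
from h import *
rel([.4982,-.0192,.1795],28)
"
```

```text
t 15.7 tcp [ 0.4955 -0.016   0.1801] yaw 13.55 F [-1.6  1.7 -3.1] M [-0.09 -0.04 -0.17] gap 12.7
lin mm [-3.8  1.8  0.6] rot deg [ 1.000e-02 -3.700e-01 -1.445e+01] q6 -0.5
```

Call:
{"fn": "drive_tool", "kwargs": {
  "linear": [
    [0, 0, -0.3],
    [0, 0, -0.3],
    [0, 0, -0.3],
    [0, 0, -0.3],
    [0, 0, -0.3]
  ],
  "rot": [
    [0, 0, -1.5],
    [0, 0, -1.5],
    [0, 0, -1.5],
    [0, 0, -1.5],
    [0, 0, -1.5]
  ],
  "hand": [5, 5, 5, 5, 5]
}}

```text
t: 16.12
tcp_pos: [0.4953, -0.0162, 0.1802]
tool_rot: [0.566, 0.824, 0.002, -0.004]
force: [0.7, 1.8, -6.0]
finger_gap: 0.152
```

```bash
python3 -c "
from h import *
rel([.4982,-.0192,.1795],28)
"
```

```text
t 16.12 tcp [ 0.4953 -0.0162  0.1802] yaw 21.06 F [ 0.7  1.8 -6. ] M [-0.06 -0.3  -0.27] gap 12.9
lin mm [-3.8  1.6  0.7] rot deg [-0.03 -0.51 -6.94] q6 -0.64
```

Call:
{"fn": "drive_tool", "kwargs": {
  "linear": [
    [0, 0, -0.3],
    [0, 0, -0.3],
    [0, 0, -0.3],
    [0, 0, -0.3]
  ],
  "rot": [
    [0, 0, -1.5],
    [0, 0, -1.5],
    [0, 0, -1.5],
    [0, 0, -1.5]
  ],
  "hand": [5, 5, 5, 5]
}}

```text
t: 16.45
tcp_pos: [0.4952, -0.0165, 0.1803]
tool_rot: [0.522, 0.853, 0.002, -0.005]
force: [-0.0, 0.8, -3.7]
finger_gap: 0.149
```

```bash
python3 -c "
from h import *
rel([.4982,-.0192,.1795],28)
"
```

```text
t 16.45 tcp [ 0.4952 -0.0165  0.1803] yaw 27.1 F [-0.   0.8 -3.7] M [-0.05 -0.28 -0.22] gap 12.7
lin mm [-3.8  1.4  0.7] rot deg [-0.06 -0.62 -0.9 ] q6 -0.74
```

Call:
{"fn": "drive_tool", "kwargs": {
  "linear": [
    [0, 0, -0.3],
    [0, 0, -0.3],
    [0, 0, -0.3],
    [0, 0, -0.3]
  ],
  "rot": [
    [0, 0, -1.5],
    [0, 0, -1.5],
    [0, 0, -1.5],
    [0, 0, -1.5]
  ],
  "hand": [5, 5, 5, 5]
}}

```text
t: 16.78
tcp_pos: [0.4951, -0.0168, 0.1817]
tool_rot: [0.476, 0.88, 0.003, -0.006]
force: [-1.7, 0.2, 7.9]
finger_gap: 0.147
```

```bash
python3 -c "
from h import *
rel([.4982,-.0192,.1795],38)
"
```

```text
t 16.78 tcp [ 0.4951 -0.0168  0.1817] yaw 33.2 F [-1.7  0.2  7.9] M [0.15 0.31 0.  ] gap 12.6
lin mm [-3.7  1.3  2.2] rot deg [-0.02 -0.72 -4.8 ] q6 -0.85
```

The force flipped to +7.9 N and the knob is pushing the tool up, so the notch is at about 131° (2.29 rad). I stop turning and let it rise.

Call:
{"fn": "drive_tool", "kwargs": {
  "linear": [
    [0, 0, -1],
    [0, 0, -1],
    [0, 0, -1],
    [0, 0, -1],
    [0, 0, -1]
  ],
  "rot": [
    [0, 0, 0],
    [0, 0, 0],
    [0, 0, 0],
    [0, 0, 0],
    [0, 0, 0]
  ],
  "hand": [5, 5, 5, 5, 5]
}}

```text
t: 17.2
tcp_pos: [0.4951, -0.0169, 0.1877]
tool_rot: [0.475, 0.88, 0.003, -0.006]
force: [3.3, 1.8, -18.6]
finger_gap: 0.151
```

```bash
python3 -c "
from h import *
rel([.4982,-.0192,.1875],33.2)
"
```

```text
t 17.2 tcp [ 0.4951 -0.0169  0.1877] yaw 33.28 F [  3.3   1.8 -18.6] M [ 0.1  -0.68  0.08] gap 12.9
lin mm [-3.7  1.3  0.2] rot deg [-0.06 -0.75  0.08] q6 -0.85
```

Fully up against its top stop (-18.6 N at z 0.1877). Releasing and lifting clear.

Call:
{"fn": "drive_tool", "kwargs": {
  "linear": [
    [0, 0, 0.5],
    [0, 0, 0],
    [0, 0, 0],
    [0, 0, 0],
    [0, 0, -10],
    [0, 0, -25],
    [0, 0, -30],
    [0, 0, -30],
    [0, 0, -20],
    [0, 0, 0]
  ],
  "rot": [
    [0, 0, 0],
    [0, 0, 0],
    [0, 0, 0],
    [0, 0, 0],
    [0, 0, 0],
    [0, 0, 0],
    [0, 0, 0],
    [0, 0, 0],
    [0, 0, 0],
    [0, 0, 0]
  ],
  "hand": [45, 45, 45, 45, 45, 45, 45, 45, 45, 45]
}}

```text
t: 18.03
tcp_pos: [0.4965, -0.0196, 0.308]
tool_rot: [0.476, 0.88, 0.001, -0.007]
force: [0.7, 0.5, -0.5]
finger_gap: 0.523
```

Call:
{"fn": "drive_tool", "kwargs": {
  "linear": [
    [20, -25, 0],
    [20, -25, 0],
    [20, -25, 0],
    [20, -25, 0],
    [20, -25, 0],
    [20, -25, 0],
    [20, -25, 0],
    [0, 0, 0],
    [0, 0, 0]
  ],
  "rot": [
    [0, 0, 0],
    [0, 0, 0],
    [0, 0, 0],
    [0, 0, 0],
    [0, 0, 0],
    [0, 0, 0],
    [0, 0, 0],
    [0, 0, 0],
    [0, 0, 0]
  ],
  "hand": [45, 45, 45, 45, 45, 45, 45, 45, 45]
}}

```text
t: 18.78
tcp_pos: [0.2632, 0.0038, 0.307]
tool_rot: [0.476, 0.88, 0.002, -0.004]
force: [1.4, -1.0, 0.8]
finger_gap: 0.525
```

```bash
python3 -c "
from h import *
rel([.4982,-.0192,.1875],33.2)
a=cams.snapshot('side');b=cams.snapshot('top')
cv2.imwrite('pics/h.png',np.hstack([cv2.resize(i,None,fx=2.6,fy=2.6,interpolation=cv2.INTER_CUBIC) for i in(a[170:370,140:290],b[150:350,205:355])])[:,:,::-1])
for c in('side','top'):
  for l in('selector_top','vent_top','yellow_coupling','valve_a','nut'): print(c,l,[(np.round(o['at'],1),round(o['score'],2)) for o in cams.spot_point(l,c)][:2])
"
```

```text
t 18.78 tcp [0.2632 0.0038 0.307 ] yaw 33.21 F [ 1.4 -1.   0.8] M [ 0.03 -0.03  0.03] gap 44.8
lin mm [-148.9  184.1  118.1] rot deg [-0.03 -0.5   0.  ] q6 -1.01
side selector_top [(array([228.2, 247.7]), 0.91)]
side vent_top [(array([209.9, 196.1]), 0.82)]
side yellow_coupling [(array([190.6, 265. ]), 0.63)]
side valve_a [(array([325.1, 271.8]), 0.81), (array([350.8, 317.3]), 0.65)]
side nut [(array([210.2, 195. ]), 0.67), (array([280.2, 202.6]), 0.62)]
top selector_top []
top vent_top [(array([234., 254.]), 0.46)]
top yellow_coupling [(array([285.1, 298.6]), 0.49)]
top valve_a [(array([385.5, 195.8]), 0.69), (array([332.5, 182.9]), 0.58)]
top nut [(array([219.9, 164.7]), 0.6)]
```

View pics/h.png

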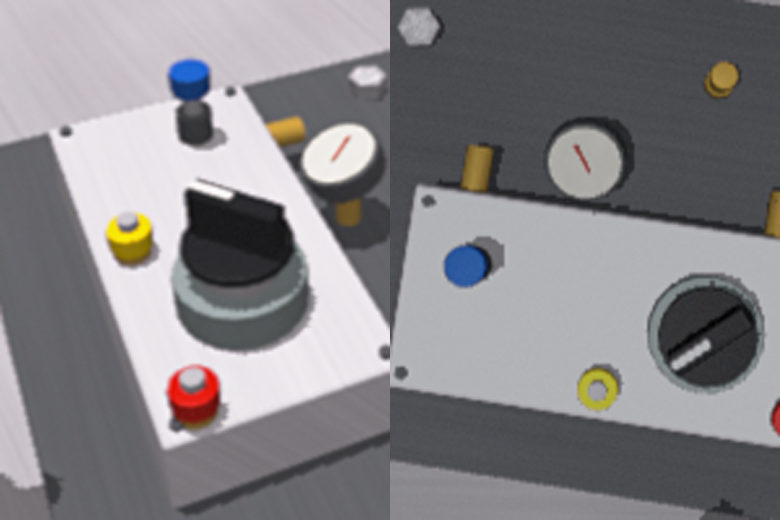

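The white stripe at (690,353) in the top view points towards yellow. In the side view the knob top reads (228.2, 247.7), against (228.6, 247.9) when latched at the start, so it is fully up. The plunger is home and the bystanders haven't moved. Handing in.

```bash
python3 -c "
from station import order
print(order.sign_off())"
```

```text
the job is handed in; nothing more can be done
None
```

The job is done and handed in at about 19 s of the 72 s allowed; the sign-off gives no verdict.

**What I did**
- **Plunger:** I pulled it 22 mm up to its hard stop (about 20 N with no further motion) and held it there for about 2 s. I then released it, and it sprang home.
- **Selector:** I pressed the knob about 10.7 mm down at its start direction and turned it counter-clockwise towards yellow. Easing it up against the cover, I swept until it popped into the notch at about 131° (2.29 rad). It never went towards red.

**Last checks**
- **Knob height:** in the side picture the knob top is within half a pixel of where it was when latched at the start, so it is fully up. The top camera's network did not find the knob, but the picture shows its stripe pointing towards yellow.
- **Plunger:** it is home in both pictures.
- **Valve bodies and nut:** they were found within about 4 px (a few mm) of their start positions, which is about as far as the detections scatter. One nut detection in the side view landed on the plunger and was false; the second matched the nut's place.
- **Robot:** the arm is clear of everything.

The first grasp of the plunger was off because the tool had drifted about 9 mm in x. I opened, corrected and gripped again before pulling.

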